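Hold the fuller ink pot in the lamplight

ROBOT

A 6-joint arm with a two-finger parallel gripper is mounted at the origin on the work surface. World frame = base frame: x ahead of the robot, y to its left, z up, the work surface at z = 0. Lengths are in m, angles in rad, forces in N, time in s.
With the tool pointing down it reaches from about 0.35 to 0.85 m from the base axis. Payload 8.1 kg.
Tool frame: the origin (TCP) lies between the finger pads; the fingertips stand nose_length ahead of it and the grasp point (between the pads) lies 2 mm behind it (nose_length is the distance from the TCP to the fingertips, in m); z points along the fingers, x is the direction in which the jaws open and shut, and the axes are right-handed (so a half turn about z gives the same grasp; the last joint's range is limited). The gripper opens to 93 mm and grips with 3 to 60 N. Pads are 15 mm wide; open, the fingers measure 128 mm over their backs; the gripper's body (75 mm by 188 mm) begins 65 mm behind the grasp point.
Start: joints at [1.02, 0.13, 1.488, -0, 1.523, -0.085], TCP at [0.269, 0.536, 0.209] pointing down, gripper open.
Joint ranges: [-2.96, 2.96], [-0.89, 2.26], [0.02, 2.5], [-1.34, 4.48], [0, 2.73], [-2.66, 2.66]. Speed limits (rad/s): [2.39, 2.39, 2.79, 3.14, 3.14, 3.14].

INTERFACE

Orientations are given as a rotation vector (axis times angle).
In Python, from plant import * gives the robot as it stands.
- The arm moves only by the tool carry_out, never from a script. Its argument "steps" is a list of rows, each an object with "xyz": the shift along the world's x, y, z in cm, a list of three; "rot": the turn, a rotation vector about the world's x, y, z in degrees, a list of three. In form: [{"xyz": [tx, ty, tz], "rot": [rx, ry, rz]}, ...]. A call has 1 to 10 rows; each row is the pose to reach, as a shift and turn from the pose commanded when the call began; what a row does not reach only later rows make up. A row lasts 1/10 s, in which the tool goes at most 50 mm and 8.59 degrees, less where a joint would pass 70% of its speed; a pose out of reach is approached as far as the arm can. A call with a gripper value outside its range is refused whole. "grip" is the opening, from 0 (shut) to 1 (fully open), set as the call begins (left out, the last holds). The fingers move at their own pace and stop on an object; "force" is the grip in N (left out, the last holds). Time passes only in rows, so rows that repeat a pose let the fingers close. It gives the time, the measured TCP pose, the force and the opening at its end, in the units of the state.
- read_state(): the state, without advancing time (a new reading comes with each control period).
- read_camera(name): name is "scene" or "top" or "wrist"; returns the picture (400x640x3 uint8, red, green, blue); there is no depth.
- calibration(name): a dict with "fov_y" (degrees; the focal length in pixels is half the picture's height over the tangent of half this angle, whatever the lens; pixels are square), "cx", "cy" (the principal point, pixels), "dist_coeffs" ([k1, k2, p1, p2, k3] as OpenCV has them; the pictures are not rectified), "xyz" and "attitude" of the camera in the world. Camera axes: x right, y down, z forward; pixel columns grow to the right and rows downward; lengths in m; the calibration is good to about 2 mm. A picture is of the moment at which its call begins: read the wrist's pose just before it. calibration takes no time and is no camera call; for the wrist camera it gives the pose at the moment of the call.
- close_job(): hands the job in, once; it reports no verdict.
The state is a dict: "t": time; "q": joint angles; "dq": joint speeds; "joint_torque": joint torques, N m; "tool_pos": TCP position; "orientation": TCP orientation; "force": force on the tool from outside, world axes, zero at the start; "wrist_torque": the same for the moment, N m; "opening": finger opening in m.
Only numpy, scipy, OpenCV 4.12 (cv2) and the standard library are available. Lean on these libraries where they do the work, as an engineer would, in place of code of your own. Each camera call takes 0.05 s, during which the arm holds its last target.

TASK

First swing the stiff desk lamp round until it shines straight over the middle of the white card and let it stay there. Then lift the two capped ink pots beside the card clear of the table in turn to feel which is heavier, setting the lighter one back upright where it stood, and finish while holding the heavier one still and upright in the lamplight: above the middle of the card, level with the lamp's lens, carried by the gripper alone. Keep both pots upright and leave the other things on the table where they are.

Things in the scene. Friction and masses are not known exactly. Their poses are not given: they have to be found in the camera images.
- lamp_arm (a joint): swing angle (rad) of the lamp's arm about its upright column; 0 = the arm points roughly to -y (to the robot's right), decreasing swings it towards the robot (clockwise from above is negative); range -2.2 to 0.6. Stiff: about 4 N sideways at the knob moves it and it stays where it is left
- lamp_pivot (a point): point on the upright axis of the lamp's column, at lens height (165 above the table). Fixed steel foot 110 in diameter and 16 high; column 22 in diameter with a black collar 36 in diameter, top of it 185 above the table; a level 14 thick bar joins the column to the lamp head
- lamp_lens (a point): centre of the lens at the front of the grey lamp head, 165 above the table, 160 from the column's axis. Its x axis is level and is the direction in which the lamp shines, straight away from the column; z up. The head is a lying cylinder 64 in diameter and 60 long (its top 197 above the table) ending at the lens
- lamp_knob (a point): grip point of the black upright round knob on top of the lamp head, 20 in diameter, standing from 197 to 245 above the table; this point is on its axis, 225 above the table, 130 from the column's axis in the direction of the lens. The knob turns with the arm; pinch it from above or push it sideways, in an arc about the column
- card_centre (a point): middle of the top of the plain white square card, 80 x 80 x 3, fixed flat on the table, to be lit; lies 250 to 450 from the lamp's column
- pot_a_centre (a point): centre (40 above the table) of one of two identical-looking capped ink pots: black upright cylinder 56 in diameter, 60 high, brown label band; grey cap 50 in diameter, 20 high; 80 high over all, standing loose, z up. They weigh 150 to 450 g and differ by at least 80 g; which is heavier changes: neither place nor looks tell
- pot_b_centre (a point): the other pot: centre (40 above the table) of one of two identical-looking capped ink pots: black upright cylinder 56 in diameter, 60 high, brown label band; grey cap 50 in diameter, 20 high; 80 high over all, standing loose, z up. They weigh 150 to 450 g and differ by at least 80 g; which is heavier changes: neither place nor looks tell
- tape: bystander, loose, to be left alone: roll of masking tape lying flat, cardboard coloured, 90 across, 24 high; origin at the centre of its underside
- bottle: bystander, loose, to be left alone: milky-white water bottle with green cap, standing, 68 across, 205 high; origin at the centre of its underside
- inkwell: bystander, loose, to be left alone: tiny pale glass ink bottle with black cap, standing, 38 across, 48 high (much smaller than the two pots); origin at the centre of its underside
- eraser: bystander, loose, to be left alone: white eraser, 45 x 22 x 14; origin at the centre of its underside
- phone: bystander, loose, to be left alone: black phone lying flat, 75 x 150 x 9; origin at the centre of its underside
- stub_pen: bystander, loose, to be left alone: black square marker pen lying flat, 135 long, 12 thick; origin at the centre of its underside
- pot_a: the same pot as pot_a_centre; origin at the centre of its underside, z up
- pot_b: the same pot as pot_b_centre; origin at the centre of its underside, z up
- lamp: the whole lamp; origin at the centre of the underside of its foot (fixed)
Mind the look-alikes: they are no part of the job. Leave any green look-alike of the lamp alone.

How it is judged:
On the way, in this order (a step that is already met when the one before it is completed fails the run):
1. the lamp is swung to shine over the middle of the card and is at rest there (y of card_centre in the frame of lamp_lens between -0.03 and 0.03 m and x of card_centre in the frame of lamp_lens above 0 m and velocity of joint lamp_arm between -0.05 and 0.05 rad/s), for 0.2 s.
2. the lighter pot is lifted clear of the table (by about 20 mm or more) in the gripper while the heavier one stands on the table (which of the two that is shows in its weight on the table) (((height (world z) of pot_a_centre above 0.058 m and contact force between the fingers and pot_a above 1 N and height (world z) of pot_b_centre below 0.044 m and contact force between pot_b and anything else above 2.75 N) or (height (world z) of pot_b_centre above 0.058 m and contact force between the fingers and pot_b above 1 N and height (world z) of pot_a_centre below 0.044 m and contact force between pot_a and anything else above 2.75 N))), for 0.2 s.
3. the lighter pot stands on the table again, upright where it stood, let go (((height (world z) of pot_a_centre between 0.036 and 0.044 m and angle between pot_a_centre's own z axis and vertical below 0.1 rad and distance of pot_a_centre from where it was at the start of the episode below 0.04 m and contact force between pot_a and the fingers below 0.1 N and contact force between pot_a and anything else between 0.8 and 2.75 N) or (height (world z) of pot_b_centre between 0.036 and 0.044 m and angle between pot_b_centre's own z axis and vertical below 0.1 rad and distance of pot_b_centre from where it was at the start of the episode below 0.04 m and contact force between pot_b and the fingers below 0.1 N and contact force between pot_b and anything else between 0.8 and 2.75 N))), for 0.2 s.
4. the heavier pot is lifted clear of the table in the gripper, the lighter one standing (((height (world z) of pot_a_centre between 0.036 and 0.044 m and angle between pot_a_centre's own z axis and vertical below 0.1 rad and distance of pot_a_centre from where it was at the start of the episode below 0.04 m and contact force between pot_a and the fingers below 0.1 N and contact force between pot_a and anything else between 0.8 and 2.75 N and height (world z) of pot_b_centre above 0.058 m and contact force between the fingers and pot_b above 1 N) or (height (world z) of pot_b_centre between 0.036 and 0.044 m and angle between pot_b_centre's own z axis and vertical below 0.1 rad and distance of pot_b_centre from where it was at the start of the episode below 0.04 m and contact force between pot_b and the fingers below 0.1 N and contact force between pot_b and anything else between 0.8 and 2.75 N and height (world z) of pot_a_centre above 0.058 m and contact force between the fingers and pot_a above 1 N))), for 0.2 s.
At the end, for the whole second after the job is handed in: Heavier pot held still by the gripper alone, upright within 0.2 rad, centre within 30 mm of the card's middle from above and 130-200 mm above the table; lamp at rest, beam line within 30 mm of the card's middle; lighter pot released, upright, within 40 mm of its start (all of step 1 and ((height (world z) of pot_a_centre between 0.036 and 0.044 m and angle between pot_a_centre's own z axis and vertical below 0.1 rad and distance of pot_a_centre from where it was at the start of the episode below 0.04 m and contact force between pot_a and the fingers below 0.1 N and contact force between pot_a and anything else between 0.8 and 2.75 N and contact force between the fingers and pot_b above 1 N and horizontal distance between pot_b_centre and card_centre below 0.03 m and height (world z) of pot_b_centre between 0.13 and 0.2 m and angle between pot_b_centre's own z axis and vertical below 0.2 rad and linear speed of pot_b below 0.03 m/s and contact force between pot_b and lamp below 0.2 N) or (height (world z) of pot_b_centre between 0.036 and 0.044 m and angle between pot_b_centre's own z axis and vertical below 0.1 rad and distance of pot_b_centre from where it was at the start of the episode below 0.04 m and contact force between pot_b and the fingers below 0.1 N and contact force between pot_b and anything else between 0.8 and 2.75 N and contact force between the fingers and pot_a above 1 N and horizontal distance between pot_a_centre and card_centre below 0.03 m and height (world z) of pot_a_centre between 0.13 and 0.2 m and angle between pot_a_centre's own z axis and vertical below 0.2 rad and linear speed of pot_a below 0.03 m/s and contact force between pot_a and lamp below 0.2 N))); the arm keeps its last pose, push and grip.
It fails at once if a pot is tipped by more than about 35 degrees (angle between any of pot_a_centre, pot_b_centre's own z axis and vertical above 0.6 rad).
It fails at once if another thing on the table is pushed by more than 30 mm (distance of any of tape, bottle, inkwell, eraser, phone, stub_pen from where it was at the start of the episode above 0.03 m).
It also fails if it takes over 72 s, if anything falls off the work surface, if the arm or the gripper's body presses on something with over 40 N, if the wrist force passes 120 N, or if a joint passes its speed limit or range.

## Working session

There is one attempt and no reset: what is moved stays moved. The work goes in short steps, Python scripts to look and compute and a tool call to move; the robot and the scene stay as the last step left them, time stands still between calls to the robot, and variables do not carry over. Pictures are saved under pics/ and viewed, and the job is handed in when it is done.

Besides the shell and the picture viewer there is one more tool, called after "Request:" by a JSON object that holds its "method" and its "body". carry_out: Moves the arm, as the interface text tells. Its arguments: {"type":"object","properties":{"steps":{"type":"array","items":{"type":"object","properties":{"xyz":{"type":"array","items":{"type":"number"}},"rot":{"type":"array","items":{"type":"number"}}}}},"grip":{"type":"number"},"force":{"type":"number"}},"required":["steps"]}

```bash
mkdir -p pics; ls
python3 - <<'E'
from plant import *
import cv2
s=read_state();print(s)
for n in ("scene","top","wrist"):
    print(n,calibration(n))
    cv2.imwrite(f"pics/{n}0.png",read_camera(n)[:,:,::-1])
E
```

```text
pics
{'t': 0.0, 'q': array([ 1.01960097e+00,  1.31133861e-01,  1.48928897e+00, -1.35947385e-06,
        1.52298651e+00, -8.54216866e-02]), 'dq': array([ 0.00106426,  0.0009946 , -0.00122618,  0.00023752,  0.00085402,
       -0.00011283]), 'joint_torque': array([-4.11999081e-04, -5.59842968e+01, -4.91761601e+01,  7.67065678e-02,
        3.57057794e-02, -1.97012159e-04]), 'tool_pos': array([0.26915218, 0.5355868 , 0.20789845]), 'orientation': array([ 2.67345428e+00,  1.64836080e+00, -2.54634896e-03]), 'force': array([-0.27022933,  0.07226402, -0.48862762]), 'wrist_torque': array([ 0.03564984, -0.00537415,  0.04123508]), 'opening': 0.09307906622536533}
scene {'fov_y': 53.73187614590799, 'cx': 322.42926504879443, 'cy': 199.8131108869982, 'dist_coeffs': array([0.02850762, 0.        , 0.        , 0.        , 0.        ]), 'xyz': array([1.11423422, 0.54377891, 0.84572408]), 'attitude': array([-1.05365533, -2.36752926,  1.07847236])}
top {'fov_y': 54.06371318027526, 'cx': 325.5353674687394, 'cy': 198.73188156646293, 'dist_coeffs': array([-0.04212542,  0.        ,  0.        ,  0.        ,  0.        ]), 'xyz': array([ 0.25916961, -0.0091036 ,  1.27642805]), 'attitude': array([-2.20158799,  2.00257189, -0.22429878])}
wrist {'fov_y': 70.54447816305897, 'cx': 321.7453682733015, 'cy': 194.59872741546016, 'dist_coeffs': array([0.00966035, 0.        , 0.        , 0.        , 0.        ]), 'xyz': array([0.20707131, 0.56724796, 0.38535533]), 'attitude': array([2.48227947, 1.53009765, 0.19521931])}
```

View pics/scene0.png

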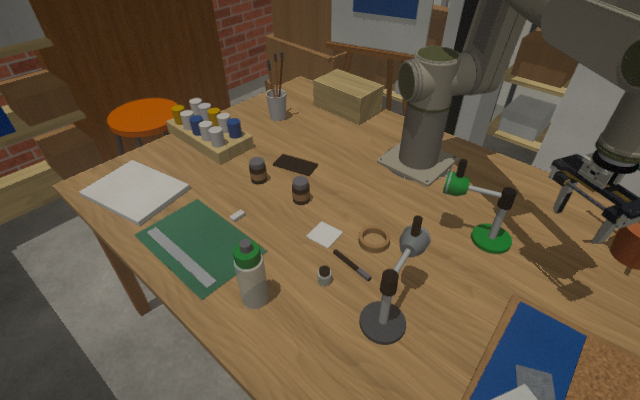

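View pics/top0.png

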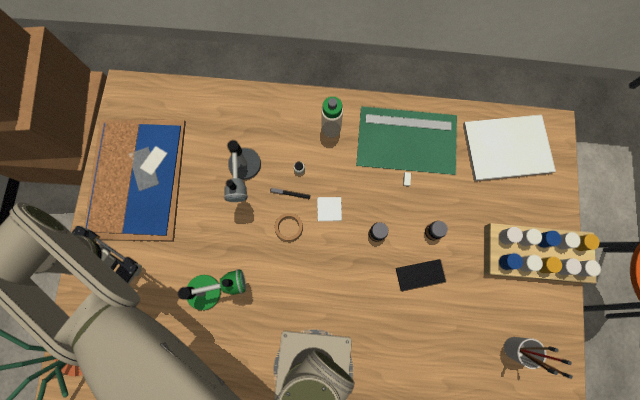

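View pics/wrist0.png

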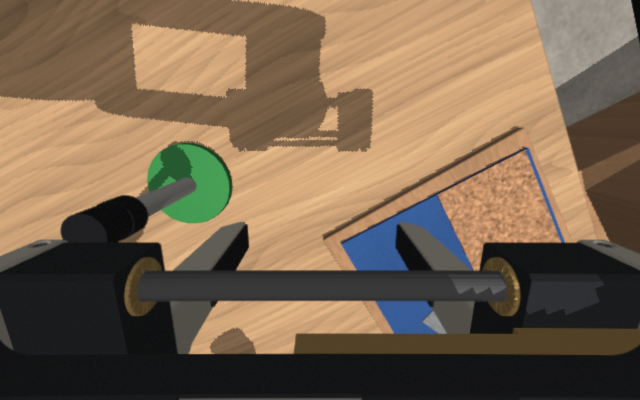

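The scene picture shows the grey lamp (foot 383,322), card (325,235), pots (258,171) and (300,190), with the bottle, inkwell, pen and tape nearby. The top picture shows the lamp foot at (243,163) with its head at (235,190), the card at (330,209) and the pots at (378,232) and (437,230). The wrist view shows only the green look-alike. Next I'll zoom in to get accurate positions.

```bash
cat > h.py <<'E'
import numpy as np, cv2
from scipy.spatial.transform import Rotation as R
def K(c):
    f=200/np.tan(np.radians(c["fov_y"])/2); return np.array([[f,0,c["cx"]],[0,f,c["cy"]],[0,0,1]])
def rays(c,px):
    p=cv2.undistortPoints(np.array(px,float).reshape(-1,1,2),K(c),np.array(c["dist_coeffs"]))[:,0]
    return np.c_[p,np.ones(len(p))]@R.from_rotvec(c["attitude"]).as_matrix().T
def onplane(c,px,z):
    d=rays(c,px); o=np.array(c["xyz"]); return o+d*((z-o[2])/d[:,2])[:,None]
def proj(c,P):
    Rm=R.from_rotvec(c["attitude"]).as_matrix(); t=-Rm.T@np.array(c["xyz"])
    return cv2.projectPoints(np.array(P,float).reshape(-1,1,3),cv2.Rodrigues(Rm.T)[0],t,K(c),np.array(c["dist_coeffs"]))[0][:,0]
E
python3 - <<'E'
import cv2
a=cv2.imread('pics/top0.png')
cv2.imwrite('pics/topz1.png',cv2.resize(a[90:310,170:470],None,fx=2.66,fy=2.66,interpolation=cv2.INTER_CUBIC))
a=cv2.imread('pics/scene0.png')
cv2.imwrite('pics/scz1.png',cv2.resize(a[140:350,220:480],None,fx=2.8,fy=2.8,interpolation=cv2.INTER_CUBIC))
E
```

```text
(no output)
```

View pics/topz1.png

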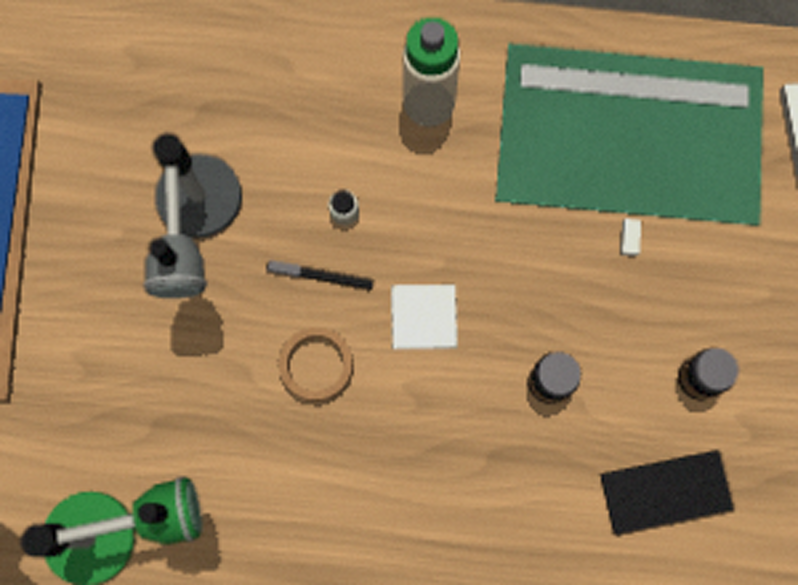

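View pics/scz1.png

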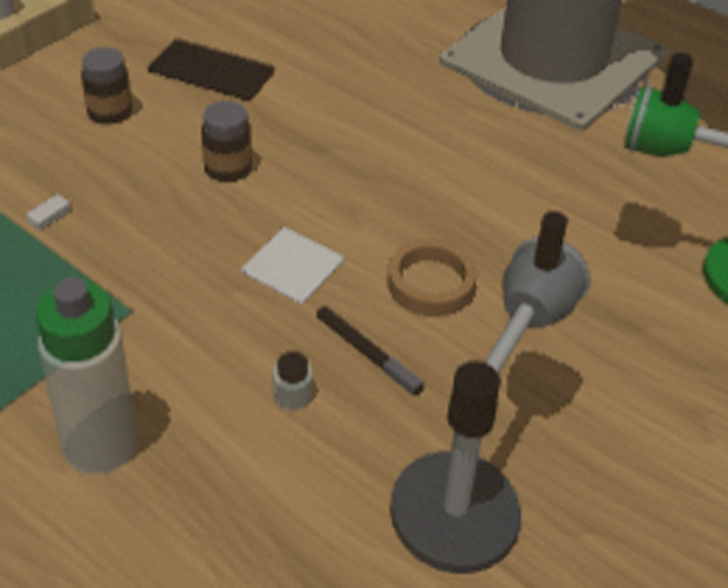

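Run:
```python
from plant import *
from h import *
ct=calibration("top");cs=calibration("scene")
def zt(u,v): return ((u+.5)/2.66-.5+170,(v+.5)/2.66-.5+90)
def zs(u,v): return ((u+.5)/2.8-.5+220,(v+.5)/2.8-.5+140)
for n,p,q,z in [("foot",(200,196),(456,509),.016),("collar",(170,148),(476,370),.185),("knobtop",(159,247),(554,218),.245),
 ("card",(424.5,316.5),(293,265),.003),("potR",(559,373),(227,115),.08),("potF",(715,371),(106,59),.08),("ink",(344,203),(293,361),.048),("tape",(316,366),(431,275),.012),
 ("bottle",(432,35),(74,290),.205),("eraser",(631,237),(49,210),.01),("pen1",(270,267),(418,388),.006),("pen2",(370,284),(322,315),.006)]:
    print(n,onplane(ct,[zt(*p)],z)[0].round(4),onplane(cs,[zs(*q)],z)[0].round(4))
# segmentation card
for nm,c,box in [("top",ct,(300,180,360,240)),("scene",cs,(295,210,355,260))]:
    im=cv2.imread(f"pics/{nm}0.png"); hsv=cv2.cvtColor(im,cv2.COLOR_BGR2HSV)
    x0,y0,x1,y1=box
    m=(hsv[...,1]<50)&(hsv[...,2]>150); mm=np.zeros_like(m);mm[y0:y1,x0:x1]=m[y0:y1,x0:x1]
    ys,xs=np.nonzero(mm); print(nm,len(xs),onplane(c,[(xs.mean(),ys.mean())],.003))
phone=onplane(ct,[zt(600,478),zt(719,452),zt(733,509),zt(613,534)],.009);print(phone[:,:2].round(3).tolist())
```

```text
foot [0.6323 0.2919 0.016 ] [0.6394 0.3017 0.016 ]
collar [0.6343 0.2925 0.185 ] [0.6303 0.2938 0.185 ]
knobtop [0.5065 0.2715 0.245 ] [0.5093 0.2757 0.245 ]
card [ 0.5074 -0.0049  0.003 ] [0.5107 0.0021 0.003 ]
potR [ 0.4408 -0.1661  0.08  ] [ 0.4429 -0.1577  0.08  ]
potF [ 0.4601 -0.347   0.08  ] [ 0.4623 -0.3398  0.08  ]
ink [0.6307 0.1066 0.048 ] [0.6332 0.112  0.048 ]
tape [0.4316 0.1215 0.012 ] [0.4326 0.1232 0.012 ]
bottle [0.7872 0.0155 0.205 ] [0.7899 0.0224 0.205 ]
eraser [ 0.6324 -0.2549  0.01  ] [ 0.6329 -0.2496  0.01  ]
pen1 [0.5513 0.1938 0.006 ] [0.5532 0.1979 0.006 ]
pen2 [0.5415 0.0667 0.006 ] [0.545  0.0719 0.006 ]
top 579 [[ 0.50767291 -0.00356524  0.003     ]]
scene 511 [[0.50973554 0.0006456  0.003     ]]
[[0.329, -0.233], [0.374, -0.375], [0.307, -0.395], [0.265, -0.252]]
```

Run:
```python
import plant
print([n for n in dir(plant) if not n.startswith('__')])
from plant import *
from h import *
try: print(nose_length)
except Exception as e: print(e)
s=read_state(); print(s['t'],R.from_rotvec(s['orientation']).as_matrix().round(3))
ct=calibration("top");cs=calibration("scene")
def zt(u,v): return ((u+.5)/2.66-.5+170,(v+.5)/2.66-.5+90)
for n,p,z in [("gfoot",(90,535),.016),("gcol",(40,538),.185),("gknob",(155,511),.245)]: print(n,onplane(ct,[zt(*p)],z)[0].round(3))
# overlay model check of lamp
C=np.array([.634,.295,0]);
```

```text
['IKError', 'calibration', 'close_job', 'nose_length', 'read_camera', 'read_state']
0.017
0.15 [[ 0.449  0.893 -0.001]
 [ 0.893 -0.449 -0.001]
 [-0.001 -0.    -1.   ]]
gfoot [0.205 0.365 0.016]
gcol [0.204 0.365 0.185]
gknob [0.244 0.237 0.245]
```

Request:
{"method": "carry_out", "body": {"steps": [{"xyz": [0,0,4],"rot": [0,0,6]},{"xyz": [0,0,8],"rot": [0,0,12]},{"xyz": [2,-2,12],"rot": [0,0,18]},{"xyz": [5,-5,12],"rot": [0,0,24]},{"xyz": [8,-8.5,12],"rot": [0,0,30]},{"xyz": [11,-12,12],"rot": [0,0,36]},{"xyz": [14,-15.5,12],"rot": [0,0,42]},{"xyz": [17,-19,12],"rot": [0,0,48]},{"xyz": [20.5,-22.5,12],"rot": [0,0,54]},{"xyz": [23.8,-26.2,12],"rot": [0,0,60]}], "grip": 0.7}}

```text
t: 1.15
tool_pos: [0.5084, 0.2725, 0.3287]
orientation: [-1.485, -2.768, 0.0]
force: [1.6, -0.1, 0.5]
opening: 0.0651
```

Request:
{"method": "carry_out", "body": {"steps": [{"xyz": [0,0,0],"rot": [0,0,0]},{"xyz": [0,0,0],"rot": [0,0,0]},{"xyz": [0,0,0],"rot": [0,0,0]}]}}

```text
t: 1.45
tool_pos: [0.5069, 0.2747, 0.3287]
orientation: [-1.492, -2.764, 0.0]
force: [-0.4, -0.3, 0.5]
opening: 0.0651
```

Run:
```python
from plant import *
import cv2
cv2.imwrite("pics/w1.png",read_camera("wrist")[:,:,::-1])
s=read_state();print(s)
print(calibration("wrist"))
```

```text
{'t': 1.5, 'q': array([ 4.08308209e-01,  4.96026168e-02,  1.35769419e+00,  4.10667473e-04,
        1.73450192e+00, -1.74432249e+00]), 'dq': array([ 1.21522472e-02, -5.51959032e-03,  1.29576116e-04, -3.61795386e-03,
       -7.46356936e-05, -7.13666222e-03]), 'joint_torque': array([-9.69248302e-01, -5.19569921e+01, -4.96390021e+01, -9.17308149e-02,
        6.41140854e-02,  1.72098685e-02]), 'tool_pos': array([0.50666756, 0.27515205, 0.32888863]), 'orientation': array([-1.49061689e+00, -2.76493493e+00, -1.40092885e-04]), 'force': array([ 0.35213258,  0.55673127, -0.28878028]), 'wrist_torque': array([0.08657059, 0.04186665, 0.00101806]), 'opening': 0.064903868595362}
{'fov_y': 70.54447816305897, 'cx': 321.7453682733015, 'cy': 194.59872741546016, 'dist_coeffs': array([0.00966035, 0.        , 0.        , 0.        , 0.        ]), 'xyz': array([0.44855078, 0.23633229, 0.50625366]), 'attitude': array([1.42489425, 2.64137367, 0.34119175])}
```

View pics/w1.png

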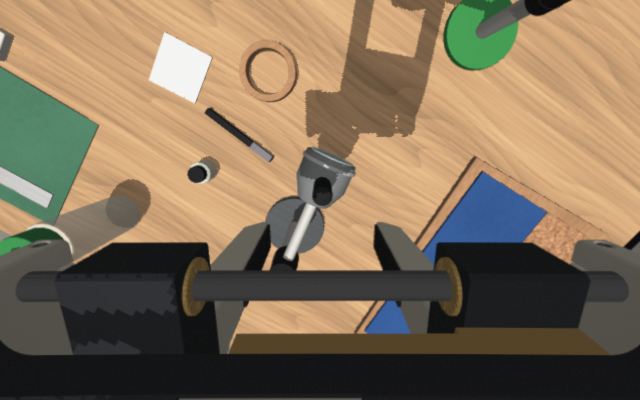

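Run:
```python
import cv2
a=cv2.imread('pics/w1.png')
cv2.imwrite('pics/w1z.png',cv2.resize(a[140:290,230:390],None,fx=4,fy=4,interpolation=cv2.INTER_CUBIC))
from plant import *
from h import *
c=calibration("wrist")
print(proj(c,[(.508,.274,.245),(.508,.274,.197),(.634,.295,.185),(.634,.295,.016)]).round(1))
im=cv2.imread('pics/w1.png');hsv=cv2.cvtColor(im,cv2.COLOR_BGR2HSV);m=(hsv[...,1]<50)&(hsv[...,2]>150);mm=np.zeros_like(m);mm[25:110,140:215]=m[25:110,140:215]
ys,xs=np.nonzero(mm);print(len(xs),xs.mean(),ys.mean(),onplane(c,[(xs.mean(),ys.mean())],.003))
```

```text
[[320.4 196.4]
 [320.5 185.3]
 [279.9 273.2]
 [293.  225.3]]
2662 179.58377160030054 67.43801652892562 [[ 0.50662633 -0.00397593  0.003     ]]
```

View pics/w1z.png

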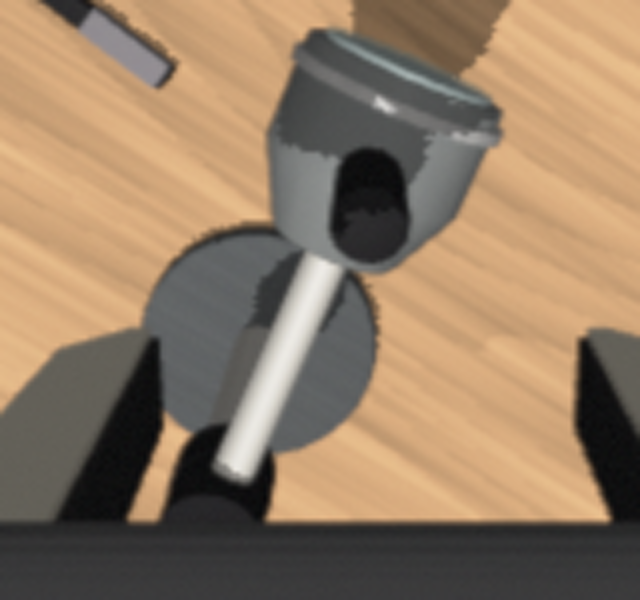

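Run:
```python
from plant import *
from h import *
c=calibration("wrist")
k=onplane(c,[(322.4,195.9)],.245)[0];f=onplane(c,[(294.9,225.2)],.016)[0];print(k,f)
C=np.array([.5076,-.003])
f2=np.mean([f[:2],[.6325,.2925],[.634,.295]],0)
for F in (f[:2],f2,np.array([.6323,.2919])):
    d=C-F; u=d/np.linalg.norm(d); print(F,np.linalg.norm(d),np.degrees(np.arctan2(u[1],u[0])),F+.13*u, F+.16*u,np.linalg.norm(k[:2]-F),np.degrees(np.arctan2(*(k[:2]-F)[::-1])))
```

```text
[0.50648675 0.27533889 0.245     ] [0.6318491  0.29788988 0.016     ]
[0.6318491  0.29788988] 0.32553426281657666 -112.43762912104955 [0.58223103 0.17773145] [0.5707807  0.15000259] 0.12737451639733413 -169.80232762156038
[0.63278303 0.29512996] 0.32334542531117194 -112.77725150605697 [0.58245359 0.17526776] [0.57083911 0.14760725] 0.1278375496291863 -171.09397693636157
[0.6323 0.2919] 0.32018135486002297 -112.92132471611045 [0.58166932 0.17216473] [0.56998532 0.14453352] 0.1268985644087507 -172.501125563224
```

Request:
{"method": "carry_out", "body": {"steps": [{"xyz": [0,0,-3.5]},{"xyz": [0,0,-7]},{"xyz": [0,0,-9]},{"xyz": [0,0,-10.2]},{"xyz": [0,0,-10.2]},{"xyz": [0,0,-10.2]}]}}

```text
validation failed for argument at $.st...
```

Request:
{"method": "carry_out", "body": {"steps": [{"xyz": [0,0,0]},{"xyz": [0,0,0]},{"xyz": [0,0,0]},{"xyz": [0,0,0]},{"xyz": [0,0,0]},{"xyz": [0,0,0]}], "grip": 0.0, "force": 15}}

```text
validation failed for argument at $.st...
```

Every row needs "rot", so I'll add it.

Request:
{"method": "carry_out", "body": {"steps": [{"xyz": [0,0,-3.5],"rot": [0,0,0]},{"xyz": [0,0,-7],"rot": [0,0,0]},{"xyz": [0,0,-9],"rot": [0,0,0]},{"xyz": [0,0,-10.2],"rot": [0,0,0]},{"xyz": [0,0,-10.2],"rot": [0,0,0]},{"xyz": [0,0,-10.2],"rot": [0,0,0]}]}}

```text
t: 2.1
tool_pos: [0.5075, 0.2749, 0.2282]
orientation: [1.49, 2.765, 0.002]
force: [-0.2, 0.7, 0.5]
opening: 0.065
```

Request:
{"method": "carry_out", "body": {"steps": [{"xyz": [0,0,0],"rot": [0,0,0]},{"xyz": [0,0,0],"rot": [0,0,0]},{"xyz": [0,0,0],"rot": [0,0,0]},{"xyz": [0,0,0],"rot": [0,0,0]},{"xyz": [0,0,0],"rot": [0,0,0]},{"xyz": [0,0,0],"rot": [0,0,0]}], "grip": 0.0, "force": 15}}

```text
t: 2.7
tool_pos: [0.5075, 0.274, 0.227]
orientation: [-1.492, -2.765, -0.0]
force: [-0.4, 0.5, 0.6]
opening: 0.0215
```

Run:
```python
from plant import *
from h import *
s=read_state();print({k:s[k] for k in('t','tool_pos','force','wrist_torque','opening')})
k=s['tool_pos'][:2]
F=np.array([.6327,.295]);F=k+.13*(F-k)/np.linalg.norm(F-k);print("F",F)
a0=np.arctan2(*(k-F)[::-1]);a1=np.arctan2(-.003-F[1],.5076-F[0]);
print(np.degrees([a0,a1]))
if a0>0:a0-=2*np.pi
for i in range(1,21):
    a=a0+(a1-a0)*i/20; p=F+.13*np.array([np.cos(a),np.sin(a)])-k; print((p*100).round(2).tolist(),np.degrees(a-a0).round(1))
```

```text
{'t': 2.7, 'tool_pos': array([0.50749651, 0.27403988, 0.22695972]), 'force': array([-0.4458932 ,  0.50818834,  0.57943305]), 'wrist_torque': array([0.49305752, 0.25697871, 0.01322954]), 'opening': 0.021523438164651142}
F [0.63571226 0.29550428]
[-170.4963323  -113.22807351]
[0.12, -0.64] 2.9
[0.28, -1.27] 5.7
[0.46, -1.89] 8.6
[0.68, -2.5] 11.5
[0.93, -3.1] 14.3
[1.21, -3.69] 17.2
[1.51, -4.26] 20.0
[1.85, -4.82] 22.9
[2.21, -5.36] 25.8
[2.6, -5.88] 28.6
[3.01, -6.38] 31.5
[3.45, -6.86] 34.4
[3.91, -7.32] 37.2
[4.39, -7.75] 40.1
[4.9, -8.16] 43.0
[5.42, -8.54] 45.8
[5.97, -8.9] 48.7
[6.53, -9.23] 51.5
[7.1, -9.53] 54.4
[7.69, -9.8] 57.3
```

Request:
{"method": "carry_out", "body": {"steps": [{"xyz": [0.12,-0.64,0],"rot": [0,0,0]},{"xyz": [0.28,-1.27,0],"rot": [0,0,0]},{"xyz": [0.46,-1.89,0],"rot": [0,0,0]},{"xyz": [0.68,-2.5,0],"rot": [0,0,0]},{"xyz": [0.93,-3.1,0],"rot": [0,0,0]},{"xyz": [1.21,-3.69,0],"rot": [0,0,0]},{"xyz": [1.51,-4.26,0],"rot": [0,0,0]},{"xyz": [1.85,-4.82,0],"rot": [0,0,0]},{"xyz": [2.21,-5.36,0],"rot": [0,0,0]},{"xyz": [2.6,-5.88,0],"rot": [0,0,0]}]}}

```text
t: 3.7
tool_pos: [0.5323, 0.2158, 0.227]
orientation: [-1.489, -2.764, 0.0]
force: [-7.5, 1.7, 3.6]
opening: 0.0189
```

Request:
{"method": "carry_out", "body": {"steps": [{"xyz": [0.41,-0.5,0],"rot": [0,0,0]},{"xyz": [0.85,-0.98,0],"rot": [0,0,0]},{"xyz": [1.31,-1.44,0],"rot": [0,0,0]},{"xyz": [1.79,-1.87,0],"rot": [0,0,0]},{"xyz": [2.3,-2.28,0],"rot": [0,0,0]},{"xyz": [2.82,-2.66,0],"rot": [0,0,0]},{"xyz": [3.37,-3.02,0],"rot": [0,0,0]},{"xyz": [3.93,-3.35,0],"rot": [0,0,0]},{"xyz": [4.5,-3.65,0],"rot": [0,0,0]},{"xyz": [5.09,-3.92,0],"rot": [0,0,0]}]}}

```text
t: 4.7
tool_pos: [0.5837, 0.1766, 0.2272]
orientation: [-1.489, -2.764, -0.0]
force: [-6.1, 2.8, 3.7]
opening: 0.0194
```

Request:
{"method": "carry_out", "body": {"steps": [{"xyz": [0,0,0],"rot": [0,0,0]},{"xyz": [0,0,0],"rot": [0,0,0]},{"xyz": [0,0,0],"rot": [0,0,0]}]}}

```text
t: 5.0
tool_pos: [0.5845, 0.1762, 0.2272]
orientation: [1.491, 2.764, 0.001]
force: [0.6, 1.6, 1.8]
opening: 0.0191
```

Run:
```python
from plant import *
from h import *
for n in ("top","scene","wrist"):
    cv2.imwrite(f"pics/{n}2.png",read_camera(n)[:,:,::-1])
a=cv2.imread('pics/scene2.png')
cv2.imwrite('pics/scz2.png',cv2.resize(a[140:350,220:480],None,fx=2.8,fy=2.8,interpolation=cv2.INTER_CUBIC))
```

```text
(no output)
```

View pics/scz2.png

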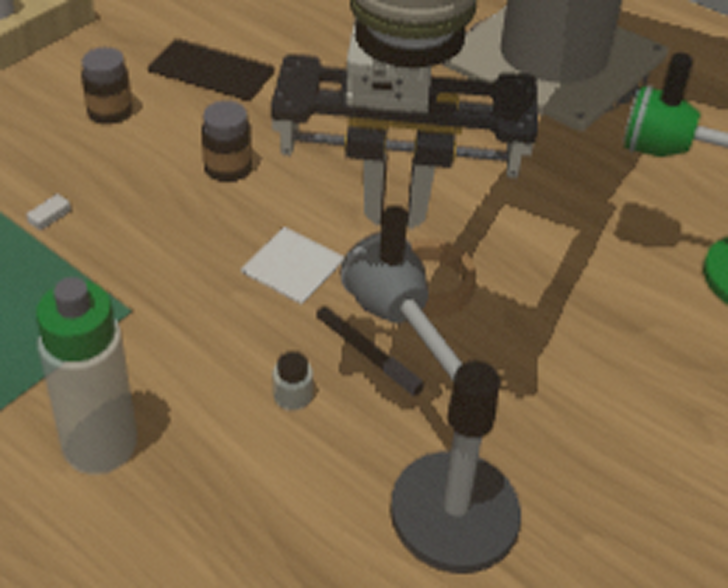

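View pics/wrist2.png

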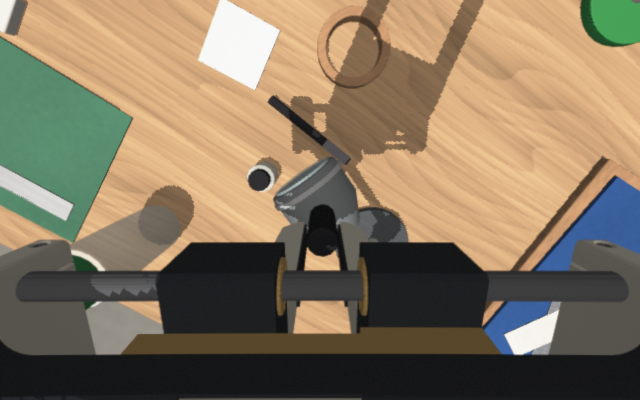

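The lamp head now points at the card, with the knob held at (0.584, 0.176). I'll release it, rise, and check.

Request:
{"method": "carry_out", "body": {"steps": [{"xyz": [0,0,0],"rot": [0,0,0]},{"xyz": [0,0,0],"rot": [0,0,0]},{"xyz": [0,0,0],"rot": [0,0,0]},{"xyz": [0,0,3],"rot": [0,0,0]},{"xyz": [0,0,6.5],"rot": [0,0,0]},{"xyz": [0,0,10],"rot": [0,0,0]},{"xyz": [-2,-2,11],"rot": [0,0,-8]},{"xyz": [-4,-6,11],"rot": [0,0,-16]},{"xyz": [-6,-10,11],"rot": [0,0,-24]},{"xyz": [-8,-14,11],"rot": [0,0,-32]}], "grip": 0.5}}

```text
t: 6.15
tool_pos: [0.5034, 0.0349, 0.3368]
orientation: [2.201, 2.241, -0.0]
force: [0.3, -0.2, -0.0]
opening: 0.0466
```

Request:
{"method": "carry_out", "body": {"steps": [{"xyz": [-2,-4,0],"rot": [0,0,-8]},{"xyz": [-4,-8,0],"rot": [0,0,-16]},{"xyz": [-6,-12,0],"rot": [0,0,-24]},{"xyz": [-6,-16,0],"rot": [0,0,-32]},{"xyz": [-6,-20,0],"rot": [0,0,-40]},{"xyz": [-6,-20,0],"rot": [0,0,-40]},{"xyz": [-6,-20,0],"rot": [0,0,-40]}], "grip": 0.95}}

```text
t: 6.85
tool_pos: [0.444, -0.1644, 0.3366]
orientation: [-2.832, -1.359, 0.001]
force: [0.0, 0.0, 0.8]
opening: 0.0879
```

Run:
```python
from plant import *
from h import *
s=read_state();print({k:s[k] for k in('t','q','tool_pos','force','wrist_torque','opening')})
for n in ("top","scene","wrist"):
    cv2.imwrite(f"pics/{n}3.png",read_camera(n)[:,:,::-1])
a=cv2.imread('pics/scene3.png')
cv2.imwrite('pics/scz3.png',cv2.resize(a[140:350,220:480],None,fx=2.8,fy=2.8,interpolation=cv2.INTER_CUBIC))
a=cv2.imread('pics/top3.png')
cv2.imwrite('pics/topz3.png',cv2.resize(a[90:310,170:470],None,fx=2.66,fy=2.66,interpolation=cv2.INTER_CUBIC))
```

```text
{'t': 6.85, 'q': array([-4.63214178e-01, -2.29217735e-01,  1.60600967e+00,  2.50697753e-04,
        1.76565746e+00, -1.35792897e+00]), 'tool_pos': array([ 0.44401549, -0.16442985,  0.33663456]), 'force': array([0.02403405, 0.04955448, 0.79517844]), 'wrist_torque': array([-0.08647733,  0.05009326,  0.01272916]), 'opening': 0.08793754982103355}
```

View pics/scz3.png

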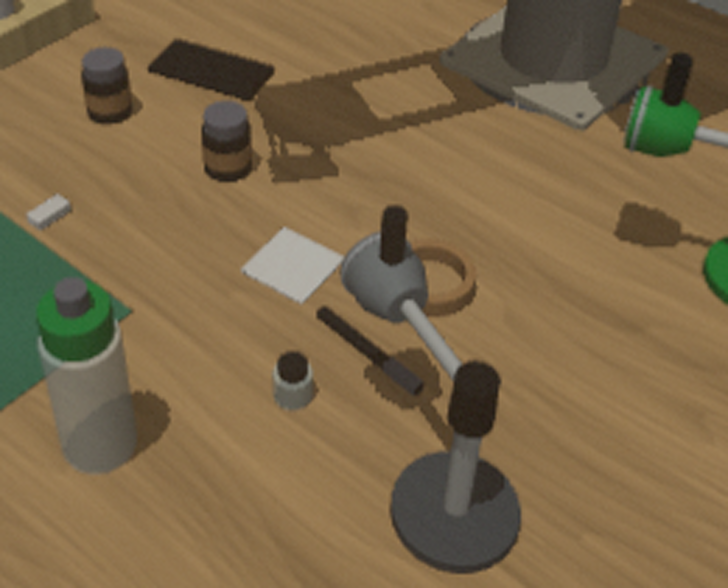

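View pics/topz3.png

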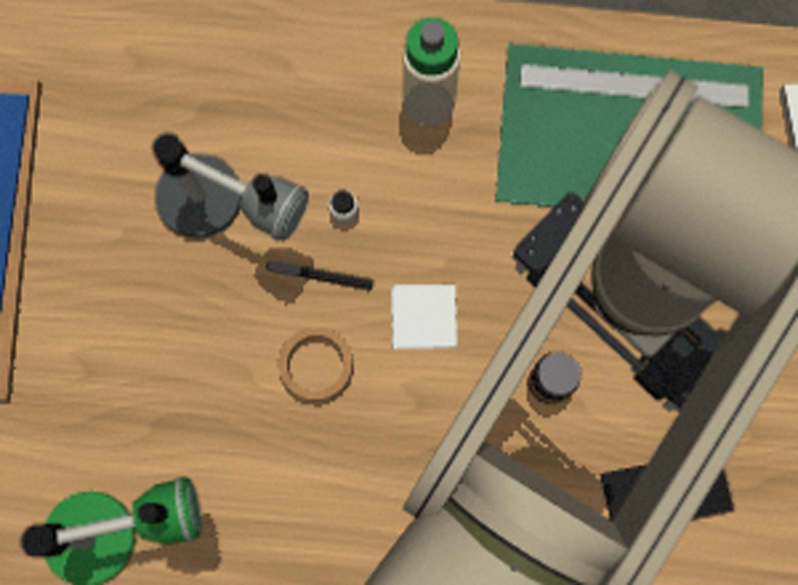

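View pics/wrist3.png

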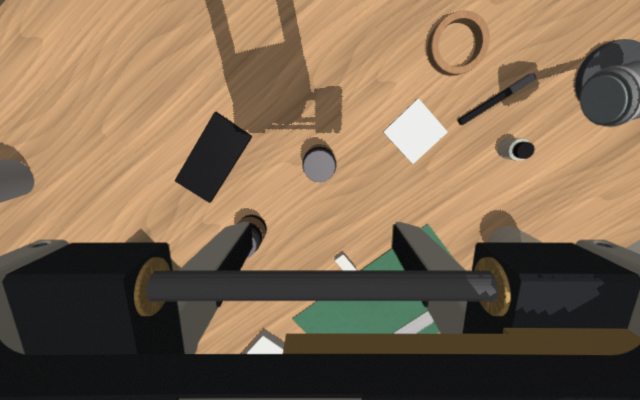

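Run:
```python
from plant import *
from h import *
ct=calibration("top");cs=calibration("scene");cw=calibration("wrist")
def zt(u,v): return ((u+.5)/2.66-.5+170,(v+.5)/2.66-.5+90)
def zs(u,v): return ((u+.5)/2.8-.5+220,(v+.5)/2.8-.5+140)
for nm,c,k,f,card in [("top",ct,zt(261,185),zt(170,148),(.50767,-.0036)),("sc",cs,zs(396,213),zs(476,370),(.5097,.0006))]:
    k=onplane(c,[k],.245)[0][:2];f=onplane(c,[f],.185)[0][:2];d=np.array(card)-f;u=(k-f)/np.linalg.norm(k-f)
    print(nm,k,f,np.linalg.norm(k-f),"along",d@u,"lat",u[0]*d[1]-u[1]*d[0])
im=cv2.imread('pics/wrist3.png');hsv=cv2.cvtColor(im,cv2.COLOR_BGR2HSV);m=(hsv[...,1]<50)&(hsv[...,2]>150);mm=np.zeros_like(m);mm[90:170,380:455]=m[90:170,380:455]
ys,xs=np.nonzero(mm);card=onplane(cw,[(xs.mean(),ys.mean())],.003)[0];print("card wrist",card)
a=cv2.imread('pics/wrist3.png')[130:200,285:355];cv2.imwrite('pics/w3p.png',cv2.resize(a,None,fx=8,fy=8,interpolation=cv2.INTER_CUBIC))
F=np.array([.6357,.2955]);k=np.array([.5845,.1762])
for F in (np.array([.6357,.2955]),np.array([.6327,.295])):
  u=(k-F)/np.linalg.norm(k-F)
  for C in (card[:2],np.array([.5085,-.002])):
    d=C-F; print("lat via tcp",np.linalg.norm(k-F),u[0]*d[1]-u[1]*d[0])
```

```text
top [0.58231389 0.17581917] [0.63426498 0.29251745] 0.1277395921827489 along 0.3220077843850211 lat 0.004776961556029635
sc [0.58744833 0.1802067 ] [0.63028203 0.29384313] 0.1214411941026526 along 0.3169276828634909 lat -0.009402269415531614
card wrist [ 0.50686816 -0.00187802  0.003     ]
lat via tcp 0.12982268676930084 -0.0011083082298283253
lat via tcp 0.12982268676930084 0.000439368506533519
lat via tcp 0.12820561610163572 -0.004986534199105913
lat via tcp 0.12820561610163572 -0.003428554952316115
```

View pics/w3p.png

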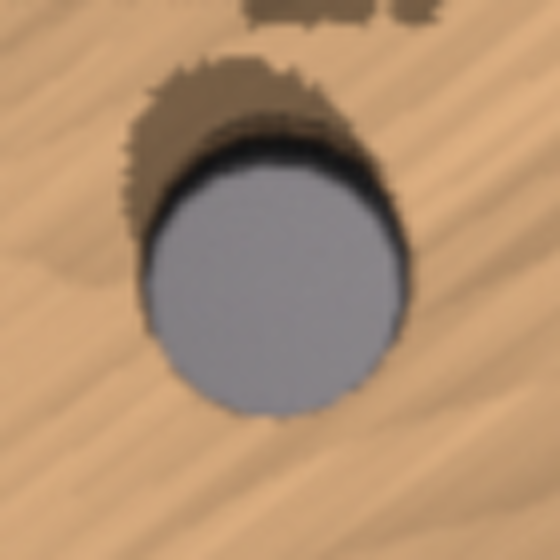

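Run:
```python
from plant import *
from h import *
cw=calibration("wrist");s=read_state();p=onplane(cw,[(319.1,165.9)],.08)[0]
print(p,s['tool_pos'],s['t'],(p-s['tool_pos'])*100, s['force'])
print((onplane(cw,[(252,226)],.08)))
```

```text
[ 0.44076663 -0.16486687  0.08      ] [ 0.44452298 -0.16285368  0.33695304] 7.0 [ -0.3756354   -0.20131902 -25.69530369] [-0.39151499  0.91014068 -0.40381764]
[[ 0.44961243 -0.31247621  0.08      ]]
```

Request:
{"method": "carry_out", "body": {"steps": [{"xyz": [-0.3,-0.1,-5],"rot": [0,0,0]},{"xyz": [-0.3,-0.1,-10],"rot": [0,0,0]},{"xyz": [-0.3,-0.1,-15],"rot": [0,0,0]},{"xyz": [-0.3,-0.1,-19],"rot": [0,0,0]},{"xyz": [-0.3,-0.1,-22],"rot": [0,0,0]},{"xyz": [-0.3,-0.1,-25],"rot": [0,0,0]},{"xyz": [-0.3,-0.1,-27.5],"rot": [0,0,0]},{"xyz": [-0.3,-0.1,-29],"rot": [0,0,0]},{"xyz": [-0.3,-0.1,-29],"rot": [0,0,0]},{"xyz": [-0.3,-0.1,-29],"rot": [0,0,0]}]}}

```text
t: 8.0
tool_pos: [0.4417, -0.1641, 0.0474]
orientation: [-2.83, -1.363, -0.0]
force: [-0.1, -0.9, 0.6]
opening: 0.0882
```

Run:
```python
from plant import *
from h import *
cv2.imwrite("pics/w4.png",read_camera("wrist")[:,:,::-1])
cv2.imwrite("pics/s4.png",read_camera("scene")[:,:,::-1])
s=read_state();print(s['t'],s['tool_pos'],s['force'])
```

```text
8.1 [ 0.44254286 -0.1648997   0.0484107 ] [ 0.66080602 -0.21059211  1.2480889 ]
```

View pics/w4.png

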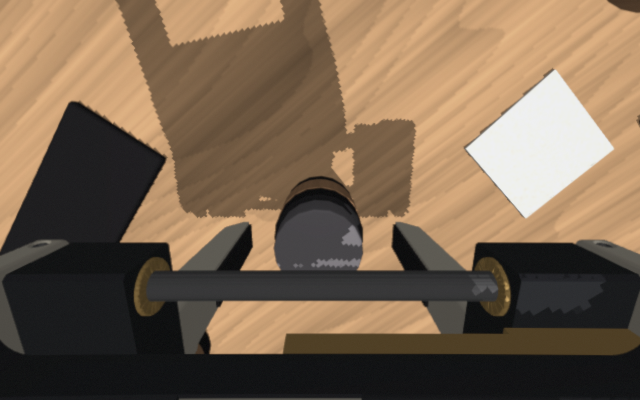

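Request:
{"method": "carry_out", "body": {"steps": [{"xyz": [0,0,0],"rot": [0,0,0]},{"xyz": [0,0,0],"rot": [0,0,0]},{"xyz": [0,0,0],"rot": [0,0,0]},{"xyz": [0,0,0],"rot": [0,0,0]},{"xyz": [0,0,0],"rot": [0,0,0]},{"xyz": [0,0,0],"rot": [0,0,0]}], "grip": 0.0, "force": 30}}

```text
t: 8.7
tool_pos: [0.4413, -0.1653, 0.0471]
orientation: [2.832, 1.36, -0.0]
force: [-1.1, -2.0, 2.4]
opening: 0.0548
```

Request:
{"method": "carry_out", "body": {"steps": [{"xyz": [0,0,1],"rot": [0,0,0]},{"xyz": [0,0,2],"rot": [0,0,0]},{"xyz": [0,0,3],"rot": [0,0,0]},{"xyz": [0,0,4],"rot": [0,0,0]},{"xyz": [0,0,5],"rot": [0,0,0]},{"xyz": [0,0,5],"rot": [0,0,0]},{"xyz": [0,0,5],"rot": [0,0,0]},{"xyz": [0,0,5],"rot": [0,0,0]}]}}

```text
t: 9.5
tool_pos: [0.441, -0.1647, 0.0964]
orientation: [-2.831, -1.36, 0.001]
force: [0.2, -0.7, -2.7]
opening: 0.0544
```

Run:
```python
from plant import *
from h import *
F=[]
for i in range(10):
    im=read_camera("wrist" if i else "scene"); 
    if i==0: cv2.imwrite("pics/s5.png",im[:,:,::-1])
    if i==9: cv2.imwrite("pics/w5.png",im[:,:,::-1])
    s=read_state();F.append(s['force'])
print(s['t'],s['tool_pos'],s['opening']);print(np.mean(F,0),np.std(F,0),s['joint_torque'],s['wrist_torque'])
```

```text
10.0 [ 0.44133557 -0.1649006   0.09687314] 0.054408181089539445
[-0.07320745 -0.11126442 -3.11046437] [0.22731277 0.4596695  0.64048284] [-2.49851219e-04 -4.06759322e+01 -4.80860817e+01  9.74628056e-04
  8.54844879e-02  2.87354430e-05] [-0.0132342  -0.01324171  0.05020248]
```

View pics/s5.png

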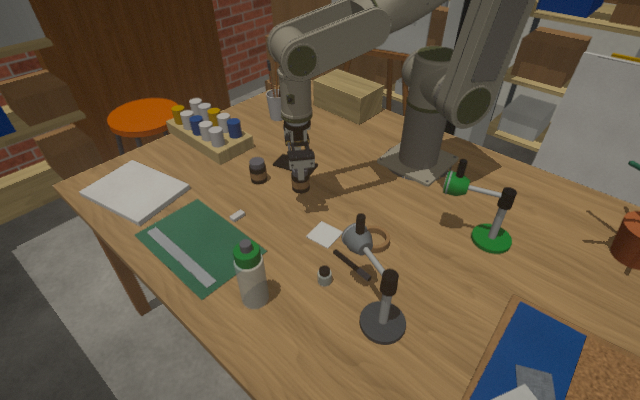

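Request:
{"method": "carry_out", "body": {"steps": [{"xyz": [0,0,-1.5],"rot": [0,0,0]},{"xyz": [0,0,-3],"rot": [0,0,0]},{"xyz": [0,0,-4],"rot": [0,0,0]},{"xyz": [0,0,-4.6],"rot": [0,0,0]},{"xyz": [0,0,-5],"rot": [0,0,0]},{"xyz": [0,0,-5],"rot": [0,0,0]},{"xyz": [0,0,-5],"rot": [0,0,0]}]}}

```text
t: 10.7
tool_pos: [0.4418, -0.1651, 0.0474]
orientation: [2.831, 1.36, 0.001]
force: [0.2, 0.5, -3.1]
opening: 0.0542
```

Request:
{"method": "carry_out", "body": {"steps": [{"xyz": [0,0,0],"rot": [0,0,0]},{"xyz": [0,0,0],"rot": [0,0,0]},{"xyz": [0,0,0],"rot": [0,0,0]},{"xyz": [0,0,0],"rot": [0,0,0]},{"xyz": [0,0,4],"rot": [0,0,0]},{"xyz": [0,0,8],"rot": [0,0,0]},{"xyz": [0,0,12],"rot": [0,0,0]},{"xyz": [0,0,16],"rot": [0,0,0]},{"xyz": [0.5,-4,18],"rot": [0,0,0]},{"xyz": [1,-8,18],"rot": [0,0,0]}], "grip": 0.95}}

```text
t: 11.7
tool_pos: [0.4538, -0.2466, 0.2322]
orientation: [2.824, 1.361, 0.007]
force: [1.3, -0.6, 0.3]
opening: 0.0886
```

Request:
{"method": "carry_out", "body": {"steps": [{"xyz": [0.5,-4,0],"rot": [0,0,0]},{"xyz": [1,-8,0],"rot": [0,0,0]},{"xyz": [1,-9.8,0],"rot": [0,0,0]},{"xyz": [1,-9.8,0],"rot": [0,0,0]},{"xyz": [1,-9.8,0],"rot": [0,0,0]}]}}

```text
t: 12.2
tool_pos: [0.4612, -0.3423, 0.2267]
orientation: [-2.831, -1.359, -0.0]
force: [0.6, 0.0, 0.9]
opening: 0.0884
```

Run:
```python
from plant import *
from h import *
F=[]
for i in range(8):
    im=read_camera("wrist" if i else "scene"); 
    if i==0: cv2.imwrite("pics/s6.png",im[:,:,::-1])
    if i==7: cv2.imwrite("pics/w6.png",im[:,:,::-1])
    s=read_state();F.append(s['force'])
print(s['t'],s['tool_pos'],s['opening']);print(np.mean(F,0),np.std(F,0),s['joint_torque'])
print(calibration("wrist"))
```

```text
12.6 [ 0.46157161 -0.34235018  0.22719701] 0.0882404913520171
[-0.16263089  0.20619376  0.09592844] [0.34642576 0.38560669 0.41996727] [ 6.25740015e-02 -5.22264147e+01 -4.93066657e+01 -1.30156279e-02
  8.15419969e-02  4.32983972e-03]
{'fov_y': 70.54447816305897, 'cx': 321.7453682733015, 'cy': 194.59872741546016, 'dist_coeffs': array([0.00966035, 0.        , 0.        , 0.        , 0.        ]), 'xyz': array([ 0.40713588, -0.29862358,  0.40451282]), 'attitude': array([2.61874598, 1.25852121, 0.16257302])}
```

View pics/w6.png

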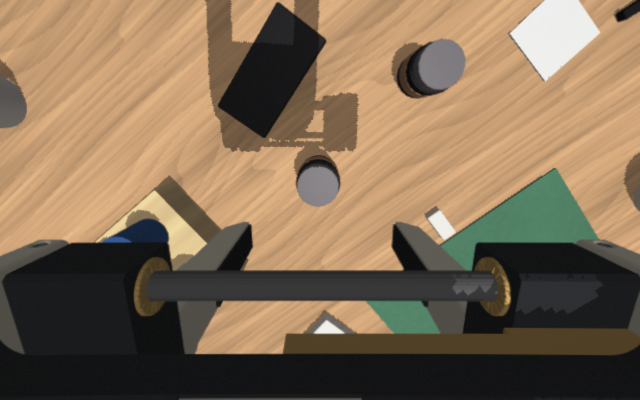

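View pics/s6.png

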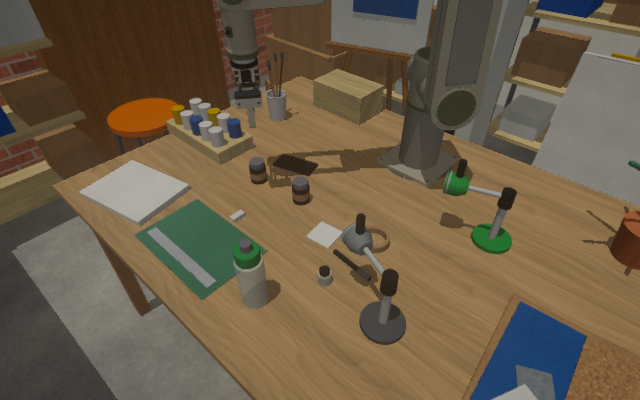

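Run:
```python
from plant import *
from h import *
cw=calibration("wrist");s=read_state();p=onplane(cw,[(318.5,185.3),(442,66)],.08);print(p,(p[0]-s['tool_pos'])*100)
ct=calibration("top");print(onplane(ct,[(488,228),(486,275)],.05))
```

```text
[[ 0.46251322 -0.34784535  0.08      ]
 [ 0.44341681 -0.16497892  0.08      ]] [  0.09416157  -0.54951742 -14.71970085]
[[ 0.48353503 -0.51384161  0.05      ]
 [ 0.33527866 -0.50886256  0.05      ]]
```

Request:
{"method": "carry_out", "body": {"steps": [{"xyz": [0,-0.4,-5],"rot": [0,0,0]},{"xyz": [0,-0.4,-9],"rot": [0,0,0]},{"xyz": [0,-0.4,-12],"rot": [0,0,0]},{"xyz": [0,-0.4,-14.5],"rot": [0,0,0]},{"xyz": [0,-0.4,-16.5],"rot": [0,0,0]},{"xyz": [0,-0.4,-18],"rot": [0,0,0]},{"xyz": [0,-0.4,-18],"rot": [0,0,0]},{"xyz": [0,-0.4,-18],"rot": [0,0,0]}]}}

```text
t: 13.4
tool_pos: [0.4616, -0.347, 0.0475]
orientation: [2.832, 1.36, 0.0]
force: [-0.2, 0.3, 0.4]
opening: 0.0884
```

Request:
{"method": "carry_out", "body": {"steps": [{"xyz": [0,0,0],"rot": [0,0,0]},{"xyz": [0,0,0],"rot": [0,0,0]},{"xyz": [0,0,0],"rot": [0,0,0]},{"xyz": [0,0,0],"rot": [0,0,0]},{"xyz": [0,0,0],"rot": [0,0,0]},{"xyz": [0,0,0],"rot": [0,0,0]}], "grip": 0.0, "force": 30}}

```text
t: 14.0
tool_pos: [0.4615, -0.3473, 0.0474]
orientation: [2.831, 1.36, -0.0]
force: [-1.2, -0.3, 3.0]
opening: 0.0544
```

Request:
{"method": "carry_out", "body": {"steps": [{"xyz": [0,0,1],"rot": [0,0,0]},{"xyz": [0,0,2],"rot": [0,0,0]},{"xyz": [0,0,3],"rot": [0,0,0]},{"xyz": [0,0,4],"rot": [0,0,0]},{"xyz": [0,0,5],"rot": [0,0,0]},{"xyz": [0,0,5],"rot": [0,0,0]},{"xyz": [0,0,5],"rot": [0,0,0]},{"xyz": [0,0,5],"rot": [0,0,0]}]}}

```text
t: 14.8
tool_pos: [0.461, -0.3466, 0.0964]
orientation: [-2.831, -1.36, 0.001]
force: [0.2, 0.2, -1.6]
opening: 0.055
```

Run:
```python
from plant import *
from h import *
F=[]
for i in range(10):
    im=read_camera("wrist" if i else "scene"); 
    if i==0: cv2.imwrite("pics/s7.png",im[:,:,::-1])
    s=read_state();F.append(s['force'])
print(s['t'],s['tool_pos'],s['opening']);print(np.mean(F,0),np.std(F,0),s['joint_torque'])
```

```text
15.3 [ 0.4613404  -0.34689427  0.09685208] 0.0540218192643298
[ 0.20761211  0.22756934 -2.1697927 ] [0.39789336 0.65557161 0.41347177] [-3.72566265e-04 -5.53787649e+01 -4.75246167e+01 -1.90284569e-02
  7.71960011e-02 -2.54885094e-05]
```

View pics/s7.png

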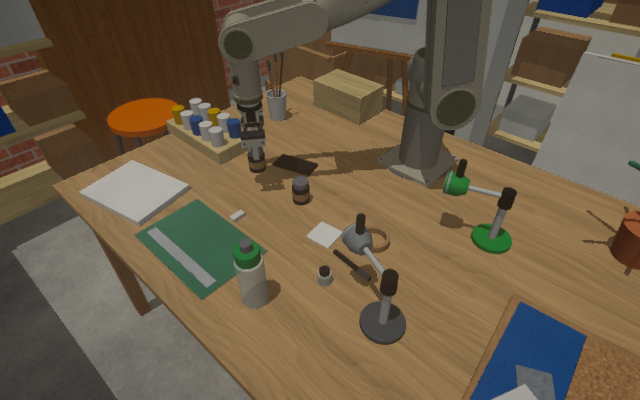

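The near pot weighs about 3.1 N and the far one about 2.2 N (baseline about 0.1 N). The far pot is lighter, so I'll set it back.

Request:
{"method": "carry_out", "body": {"steps": [{"xyz": [0,0,-1.5],"rot": [0,0,0]},{"xyz": [0,0,-3],"rot": [0,0,0]},{"xyz": [0,0,-4],"rot": [0,0,0]},{"xyz": [0,0,-4.6],"rot": [0,0,0]},{"xyz": [0,0,-5],"rot": [0,0,0]},{"xyz": [0,0,-5],"rot": [0,0,0]},{"xyz": [0,0,-5],"rot": [0,0,0]}]}}

```text
t: 16.0
tool_pos: [0.4617, -0.3471, 0.048]
orientation: [2.831, 1.36, 0.0]
force: [-3.9, 3.1, 6.5]
opening: 0.0546
```

Request:
{"method": "carry_out", "body": {"steps": [{"xyz": [0,0,0],"rot": [0,0,0]},{"xyz": [0,0,0],"rot": [0,0,0]},{"xyz": [0,0,0],"rot": [0,0,0]},{"xyz": [0,0,0],"rot": [0,0,0]},{"xyz": [0,0,0],"rot": [0,0,0]},{"xyz": [0,0,3],"rot": [0,0,0]},{"xyz": [0,0,7],"rot": [0,0,0]},{"xyz": [0,0,11],"rot": [0,0,0]},{"xyz": [0,0,15],"rot": [0,0,0]},{"xyz": [0,0,18],"rot": [0,0,0]}], "grip": 0.95}}

```text
t: 17.0
tool_pos: [0.4619, -0.3474, 0.2301]
orientation: [2.829, 1.359, 0.002]
force: [-0.0, -0.5, -0.4]
opening: 0.0883
```

Request:
{"method": "carry_out", "body": {"steps": [{"xyz": [-0.5,4,0],"rot": [0,0,0]},{"xyz": [-1,8,0],"rot": [0,0,0]},{"xyz": [-1.5,12,0],"rot": [0,0,0]},{"xyz": [-2,16,0],"rot": [0,0,0]},{"xyz": [-2,18.2,0],"rot": [0,0,0]},{"xyz": [-2,18.2,0],"rot": [0,0,0]},{"xyz": [-2,18.2,0],"rot": [0,0,0]}]}}

```text
t: 17.7
tool_pos: [0.4416, -0.165, 0.2272]
orientation: [2.83, 1.362, 0.0]
force: [-0.1, 0.1, 0.5]
opening: 0.0884
```

Run:
```python
from plant import *
from h import *
cv2.imwrite("pics/s8.png",read_camera("scene")[:,:,::-1])
cv2.imwrite("pics/w8.png",read_camera("wrist")[:,:,::-1])
s=read_state()
print(s['t'],s['tool_pos'],s['opening'],s['force'])
```

```text
17.8 [ 0.44142698 -0.16578448  0.22695381] 0.0883446195634748 [ 0.29086585 -0.30852238  0.07937373]
```

View pics/w8.png

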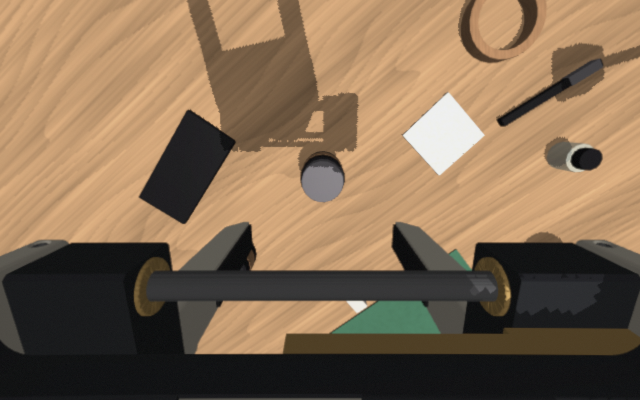

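View pics/s8.png

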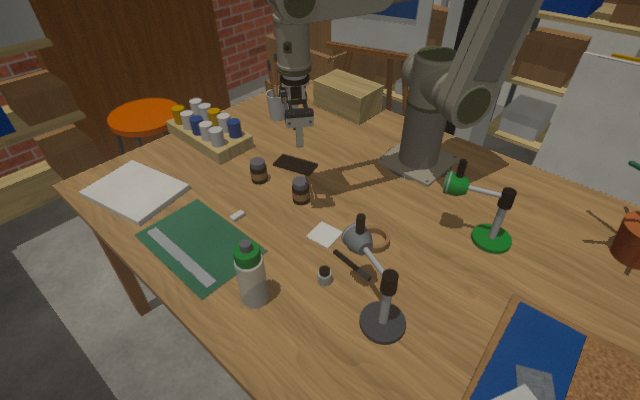

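Request:
{"method": "carry_out", "body": {"steps": [{"xyz": [0,0,-5],"rot": [0,0,0]},{"xyz": [0,0,-9],"rot": [0,0,0]},{"xyz": [0,0,-12],"rot": [0,0,0]},{"xyz": [0,0,-14.5],"rot": [0,0,0]},{"xyz": [0,0,-16.5],"rot": [0,0,0]},{"xyz": [0,0,-18],"rot": [0,0,0]},{"xyz": [0,0,-18],"rot": [0,0,0]},{"xyz": [0,0,-18],"rot": [0,0,0]}]}}

```text
t: 18.6
tool_pos: [0.4412, -0.1656, 0.047]
orientation: [-2.832, -1.358, 0.001]
force: [0.0, -0.8, 0.1]
opening: 0.0881
```

Request:
{"method": "carry_out", "body": {"steps": [{"xyz": [0,0,0],"rot": [0,0,0]},{"xyz": [0,0,0],"rot": [0,0,0]},{"xyz": [0,0,0],"rot": [0,0,0]},{"xyz": [0,0,0],"rot": [0,0,0]},{"xyz": [0,0,0],"rot": [0,0,0]},{"xyz": [0,0,0],"rot": [0,0,0]}], "grip": 0.0, "force": 30}}

```text
t: 19.2
tool_pos: [0.4416, -0.1649, 0.0473]
orientation: [2.831, 1.36, 0.001]
force: [0.4, 0.6, 2.2]
opening: 0.0546
```

Request:
{"method": "carry_out", "body": {"steps": [{"xyz": [0,0,1],"rot": [0,0,0]},{"xyz": [0,0,2],"rot": [0,0,0]},{"xyz": [0,0,3.5],"rot": [0,0,0]},{"xyz": [0,0,5],"rot": [0,0,0]},{"xyz": [0,0,5],"rot": [0,0,0]},{"xyz": [0,0,5],"rot": [0,0,0]},{"xyz": [0,0,5],"rot": [0,0,0]},{"xyz": [0,0,7.5],"rot": [0,0,0]},{"xyz": [0,0,10],"rot": [0,0,0]},{"xyz": [0,0,12.5],"rot": [0,0,0]}]}}

```text
t: 20.2
tool_pos: [0.4405, -0.1645, 0.1714]
orientation: [-2.83, -1.359, 0.003]
force: [0.8, 0.2, -2.2]
opening: 0.0543
```

Request:
{"method": "carry_out", "body": {"steps": [{"xyz": [0.5,1,0],"rot": [0,0,-4]},{"xyz": [1,2.5,0],"rot": [0,0,-8]},{"xyz": [2,5,0],"rot": [0,0,-14]},{"xyz": [3,7.5,0],"rot": [0,0,-20]},{"xyz": [4,10,0],"rot": [0,0,-26]},{"xyz": [5,12.5,0],"rot": [0,0,-32]},{"xyz": [6,14.5,0],"rot": [0,0,-38]},{"xyz": [6.5,15.8,0],"rot": [0,0,-40]},{"xyz": [6.7,16.3,0],"rot": [0,0,-40]},{"xyz": [6.7,16.3,0],"rot": [0,0,-40]}]}}

```text
t: 21.2
tool_pos: [0.5079, -0.0015, 0.171]
orientation: [-3.126, -0.313, 0.003]
force: [-1.3, -0.2, -3.1]
opening: 0.0544
```

Run:
```python
from plant import *
from h import *
for n in ("top","scene","wrist"):
    cv2.imwrite(f"pics/{n}9.png",read_camera(n)[:,:,::-1])
s=read_state()
print(s['t'],s['tool_pos'],s['opening'],s['force'])
a=cv2.imread('pics/scene9.png')
cv2.imwrite('pics/scz9.png',cv2.resize(a[80:350,220:480],None,fx=2.2,fy=2.2,interpolation=cv2.INTER_CUBIC))
```

```text
21.35 [ 0.50796048 -0.00260295  0.17157709] 0.054051393744082576 [-0.33992285 -0.02837727 -3.35697382]
```

View pics/scz9.png

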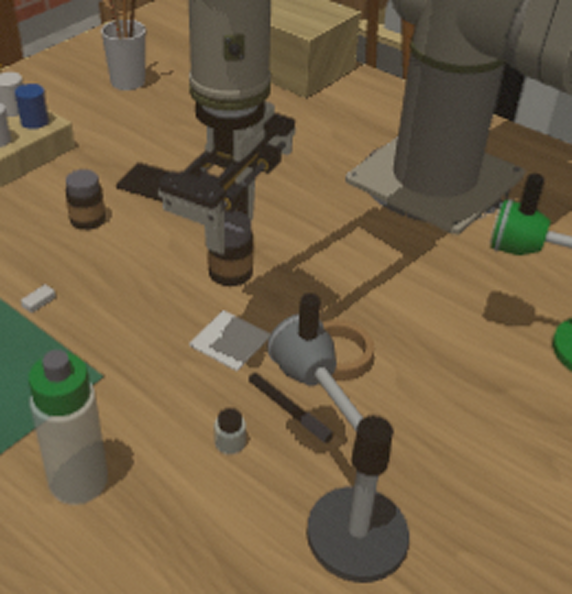

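View pics/top9.png

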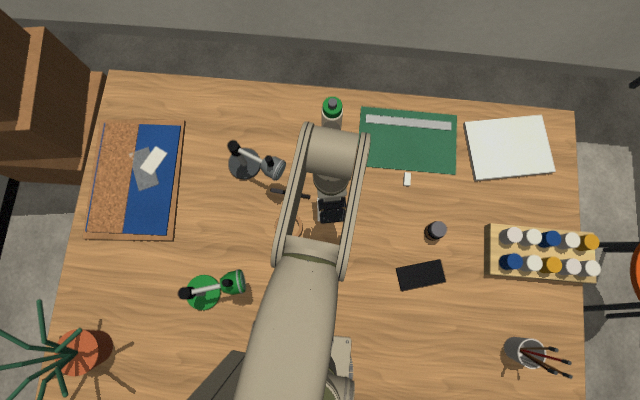

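View pics/wrist9.png

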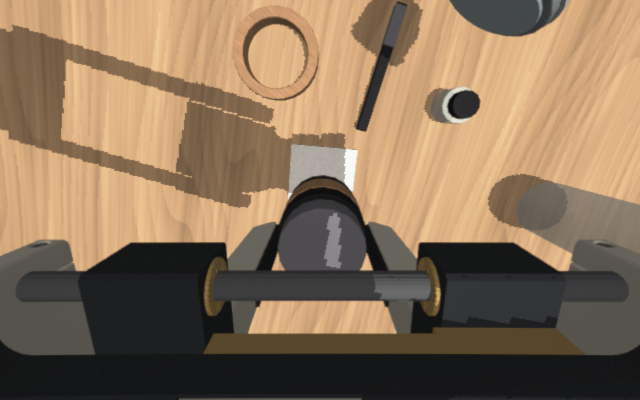

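Request:
{"method": "carry_out", "body": {"steps": [{"xyz": [0,0,0],"rot": [0,0,0]},{"xyz": [0,0,0],"rot": [0,0,0]},{"xyz": [0,0,0],"rot": [0,0,0]},{"xyz": [0,0,0],"rot": [0,0,0]},{"xyz": [0,0,0],"rot": [0,0,0]}]}}

```text
t: 21.85
tool_pos: [0.5084, -0.002, 0.172]
orientation: [3.126, 0.31, 0.0]
force: [0.2, 0.7, -3.0]
opening: 0.0542
```

Run:
```python
from plant import *
from h import *
cs=calibration("scene");P=proj(cs,[(.508,-.002,.125),(.508,-.002,.205),(.508,-.002,.165)]);print(((P-[220,80]+.5)*2.2-.5).round(0))
a=cv2.imread('pics/top0.png').astype(int);b=cv2.imread('pics/top9.png').astype(int)
for n,(x0,y0,x1,y1) in dict(potF=(420,215,455,250),phone=(390,255,450,295),eraser=(400,168,415,190),bottle=(318,92,345,120)).items(): print(n,abs(a-b)[y0:y1,x0:x1].mean().round(1))
s=read_state();print(s['t'],s['tool_pos'],s['force'],s['opening'],np.abs(s['dq']).max())
```

```text
[[229. 270.]
 [229. 219.]
 [229. 245.]]
potF 4.9
phone 2.4
eraser 1.7
bottle 2.2
21.85 [ 0.50836402 -0.00200313  0.17198603] [ 0.19990047  0.68886264 -3.03725673] 0.05422591514896858 0.0018511268228938301
```

Run:
```python
from plant import *
print(close_job())
```

```text
the job is handed in; nothing more can be done
None
```

The job is handed in at about 21.9 s of the 72 s allowed; no verdict was reported.

- **Lamp:** I pinched the knob and swung the lamp about 57° until it pointed at the card, then let go. The arm pose and the top camera put the beam within about 5 mm of the card's middle. The coarser scene-camera estimate said 9 mm, on the other side from the top camera. All are inside the 30 mm limit. I did not repeat that measurement after the last moves, but the lamp looked unmoved in the final pictures.
- **Weighing:** The pot nearer the card read about 3.1 N and the far one about 2.2 N, with noise on the mean of about 0.2 N. The near one is the heavier. I lifted it first, set it back, then lifted the far (lighter) pot and set it back upright where it stood.
- **Final hold:** The heavier pot is held by the gripper alone. The tool is at (0.508, -0.002, 0.172), within 2–3 mm of the measured card centre, which puts the pot's centre about 0.165 m above the table. It hung upright and still, reading about 3.0–3.4 N.
- **Other things:** The last pictures show the far pot standing at its old place. The phone, eraser and bottle are unchanged, and I saw no change in the others.

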